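Tip out the relays and hold the inspection slide at its index

TASK

Tip the three relays out of the aluminium pouring tin into the black tray of the spring-return inspection slide, and stand the empty tin upright on the bench again. Then pull the slide out by its post until the tray's pointer is in line with the steel index block on the base, and keep hold of it there: the program finishes while still holding the slide still against its spring. Do not shift the index block, and leave the other things on the bench where they are.

Things in the scene. Friction and masses are not known exactly. Their poses are not given: they have to be found in the camera images.
- tin: Aluminium pouring tin, open top, 150 g, 60 mm high, 3 mm walls, 4 mm floor. Origin under its floor, z up. Flat upright sides at local y = -25 and +25 mm (50 mm over them); upright back at x = -27; front slopes out 35 deg, from x = 22 at the bottom to the pouring lip at x = 64. Pours towards +x: tip about 100 deg about y to drain. Starts upright, lip within 0.5 rad of world +y.
- lip (a point): Middle of the tin's pouring lip (front rim), 64 mm ahead of the tin's origin and 60 mm up; moves with the tin.
- relay0_mid (a point): Small relay, a white block with a black foot, 14 x 18 x 14 mm, 15 g. The point is its centre. Three alike; all start on the floor of the tin.
- relay1_mid (a point): Small relay, a white block with a black foot, 14 x 18 x 14 mm, 15 g. The point is its centre. Three alike; all start on the floor of the tin.
- relay2_mid (a point): Small relay, a white block with a black foot, 14 x 18 x 14 mm, 15 g. The point is its centre. Three alike; all start on the floor of the tin.
- fixture: Base plate of the slide, fixed, aluminium, 330 x 180 x 12 mm. Its x axis is the slide's axis: the slide pulls out towards local -x (roughly towards the robot). Origin on the bench under the tray centre's home; plate from x = -190 to +140 mm. Grey spring housing, 42 mm high, at x = 115 mm.
- carriage: Sliding part: black open tray 120 x 120 mm outside, 4 mm walls, underside 18 mm and rim 50 mm above the bench, with a tongue and upright pull post in front. Origin: centre of the tray's underside; axes as the fixture's. Slides 0 to 100 mm towards local -x; a spring pulls it home with 1.8 N at home, 6 N at 70 mm out. Let go, it returns home.
- tray_floor (a point): Centre of the tray's inner floor (112 x 112 mm, walls 28 mm high above it), 22 mm above the bench; moves with the slide.
- post_top (a point): Centre of the top of the steel pull post: an upright round post, 16 mm in diameter, standing free from 27 mm to 80 mm above the bench, 108 mm in front (local -x) of the tray's centre. Moves with the slide. Can be pinched from above.
- pointer (a point): The pointer: a 3 mm steel fin on the tray's side (local -y), 32 mm above the bench; the point is near its outer end. Moves with the slide.
- mark (a point): Top, middle line, of the index block: steel, 12 mm (along the slide) x 20 x 14 mm, on the base plate beside the tray (local -y). Clamped at a place set anew each time, 40 to 75 mm out from the pointer's home. The pointer passes just above it. In line when pointer and mark agree along the fixture's x axis.
- meter: Bystander: yellow multimeter lying flat, 85 x 170 x 42 mm, left of the slide. Leave alone.
- spool: Bystander: spool of solder standing on end, 52 mm across, 45 mm high, at the far right. Leave alone.
- jar: Bystander: small jar, 44 mm across, 55 mm high, at the far right. Leave alone.
- driver: Bystander: screwdriver lying right of the tin. Leave alone.
Not all that is in view belongs to the job. What is meant by the tin is not yellow, and is the larger of those in its own colour.

How it is judged:
By the outcome, as a careful person would: the job done as asked, in the order asked, and still so for the second after the job is handed in, while the arm keeps its last pose, push and grip.
It also fails if it takes over 64 s, if anything falls off the work surface, if the arm or the gripper's body presses on something with over 40 N, if the wrist force passes 120 N, or if a joint passes its speed limit or range.

ROBOT

A 6-joint arm with a two-finger parallel gripper is mounted at the origin on the work surface. World frame = base frame: x ahead of the robot, y to its left, z up, the work surface at z = 0. Lengths are in m, angles in rad, forces in N, time in s.
With the tool pointing down it reaches from about 0.25 to 0.725 m from the base axis. Payload 4 kg.
Tool frame: the origin (TCP) lies at the very end of the fingers, on their centre line; the grasp point (between the pads) lies 19 mm behind it; z points along the fingers, y is the line along which they close (so a half turn about z gives the same grasp; the last joint's range is limited). The gripper opens to 85 mm and grips with 20 to 120 N. Pads are 22 mm wide; open, the fingers measure 114 mm over their backs; the gripper's body (76 mm by 85 mm) begins 54 mm behind the grasp point. The pads swing forward as they close: fully open they stand 13 mm farther back than shut.
Start: joints at [-1.248, 0.241, 0.005, 1.335, 0, 1.571], TCP at [0.159, -0.474, 0.231] pointing down, gripper open.
Joint ranges: [-2.72, 2.72], [-1.05, 1.87], [-1.09, 1.28], [-1.99, 2.15], [-1.42, 1.44], [-3.14, 3.14]. Speed limits (rad/s): [2.79, 2.79, 3.14, 3.14, 3.14, 3.14].

INTERFACE

Orientations are given as a unit quaternion [x, y, z, w].
In Python, from workcell import monitor, viewer, job gives the robot as it stands.
- The arm moves only by the tool arm_command, never from a script. Its argument "increments" is a list of rows, each an object of numbers: "dx", "dy", "dz": the shift along the tool's x, y, z in cm; "wx", "wy", "wz": the turn, a rotation vector about the tool's x, y, z in rad; "grip": the finger opening in cm, from 0 to 8.54. In form: [{"dx": .., "dy": .., "dz": .., "wx": .., "wy": .., "wz": .., "grip": ..}, ...]. A call has 1 to 10 rows; each row is the pose to reach, as a shift and turn from the pose commanded when the call began, along the tool's axes at that moment; what a row does not reach only later rows make up. A row lasts 1/10 s, in which the tool goes at most 50 mm and 8.59 degrees, less where a joint would pass 70% of its speed; a pose out of reach is approached as far as the arm can. A call with a gripper value outside its range is refused whole. The fingers move at their own pace and stop on an object; the grip force is fixed at half the most. Time passes only in rows, so rows that repeat a pose let the fingers close. It gives the time, the measured TCP pose, the force, the opening and the grip force at its end, in the units of the state.
- monitor.get_obs(): the state, without advancing time (a new reading comes with each control period).
- viewer.camera(name): name is "scene" or "side" or "wrist"; returns (picture, depth): 384x512x3 uint8, red, green, blue; 384x512 float32, m along the optical axis (not along the pixel's ray), 0 where there is no reading.
- viewer.get_calibration(name): a dict with "fovy" (degrees; the focal length in pixels is half the picture's height over the tangent of half this angle, whatever the lens; pixels are square), "cx", "cy" (the principal point, pixels), "view" (4x4, takes a point from world to camera coordinates). Camera axes: x right, y up, looking along -z (the intrinsics and any distortion apply to the point x, -y, -z); pixel columns grow to the right and rows downward; lengths in m; the calibration is good to about 2 mm. A picture is of the moment at which its call begins: read the wrist's pose just before it. get_calibration takes no time and is no camera call; for the wrist camera it gives the pose at the moment of the call.
- job.job_done(): hands the job in; it is judged then, once.
The state is a dict: "clock": time; "joint_pos": joint angles; "joint_vel": joint speeds; "tau": joint torques, N m; "eef_pos": TCP position; "tool_rot": TCP orientation; "ft_force": force on the tool from outside, world axes, zero at the start; "ft_torque": the same for the moment, N m; "grip_width": finger opening in m; "grasp_force": force on a finger pad.
Only numpy, scipy, OpenCV 4.12 (cv2) and the standard library are available. Lean on these libraries where they do the work, as an engineer would, in place of code of your own. Each camera call takes 0.05 s, during which the arm holds its last target. There are 200 camera calls.

## Working session

There is one attempt and no reset: what is moved stays moved. The work goes in short steps, Python scripts to look and compute and a tool call to move; the robot and the scene stay as the last step left them, time stands still between calls to the robot, and variables do not carry over. Pictures are saved under pics/ and viewed, at most 13 in all, crops included, and the job is handed in when it is done.

Besides the shell and the picture viewer there is one more tool, called as a command line: name --argument value ..., lists and objects as JSON in quotes. arm_command: Moves the arm, as the interface text tells. Its arguments: {"type":"object","properties":{"increments":{"type":"array","items":{"type":"object","properties":{"dx":{"type":"number"},"dy":{"type":"number"},"dz":{"type":"number"},"wx":{"type":"number"},"wy":{"type":"number"},"wz":{"type":"number"},"grip":{"type":"number"}}}}},"required":["increments"]}

```bash
mkdir -p pics; ls
cat > h.py <<'E'
import numpy as np, cv2
from workcell import monitor, viewer, job
def cal(n):
    c=viewer.get_calibration(n); f=192/np.tan(np.radians(c['fovy'])/2)
    return c,f
def shot(n):
    c,f=cal(n); p,d=viewer.camera(n); return p,d,c,f
def ray(c,f,u,v):
    V=np.array(c['view']); R=V[:3,:3]; o=-R.T@V[:3,3]
    k=c.get('distortion',None)
    d=R.T@np.array([(u-c['cx'])/f,-(v-c['cy'])/f,-1.0]); return o,d
def onz(c,f,u,v,z):
    o,d=ray(c,f,u,v); return o+d*(z-o[2])/d[2]
def cloud(d,c,f):
    V=np.array(c['view']); R=V[:3,:3]; o=-R.T@V[:3,3]
    v,u=np.mgrid[0:384,0:512]
    P=np.stack([(u-c['cx'])/f*d,-(v-c['cy'])/f*d,-d],-1)
    return P@R+o
E
python3 - <<'E'
from h import *
for n in ['scene','side']:
    p,d,c,f=shot(n); print(n,c,f); cv2.imwrite(f'pics/{n}0.png',p[...,::-1]); np.savez(f'{n}0.npz',p=p,d=d,view=c['view'])
print(monitor.get_obs())
E
```

```text
pics
scene {'fovy': 43.83067539018488, 'cx': 251.5810624735744, 'cy': 184.26866256697156, 'view': array([[-0.82136591,  0.57027886, -0.01183473,  0.4648031 ],
       [-0.48818293, -0.69209031,  0.53168451,  0.23460556],
       [ 0.29501774,  0.44248505,  0.8468598 , -1.94287339],
       [ 0.        ,  0.        ,  0.        ,  1.        ]])} 477.2458037177982
side {'fovy': 43.78164021899575, 'cx': 252.29285314360553, 'cy': 191.0271272268268, 'view': array([[ 0.99194101, -0.12638214, -0.00897746, -0.55385777],
       [ 0.07139744,  0.49903236,  0.86363714, -0.11935671],
       [-0.10466826, -0.85731806,  0.50403402, -1.30519113],
       [ 0.        ,  0.        ,  0.        ,  1.        ]])} 477.83621019521854
{'clock': 0.1, 'joint_pos': array([-1.24800281e+00,  2.41350774e-01,  3.90272715e-03,  1.33523042e+00,
        3.07271740e-06,  1.57076055e+00]), 'joint_vel': array([-2.68671726e-04, -2.15297262e-03,  4.64414989e-03, -7.24038323e-05,
        3.05101985e-04, -1.45908874e-03]), 'tau': array([ 4.31468343e-04, -3.73138332e+01,  2.53010398e+01,  1.08469336e-02,
        5.44821694e-05, -3.87785590e-06]), 'eef_pos': array([ 0.15843279, -0.47364817,  0.23051214]), 'tool_rot': array([ 9.87000479e-01,  1.60714554e-01, -1.49693988e-04, -9.29088616e-04]), 'ft_force': array([-0.769482  , -0.3447247 ,  0.25975276]), 'ft_torque': array([ 0.03837182, -0.03550371, -0.01560907]), 'grasp_force': 0.0, 'grip_width': 0.08545929168614168}
```

View pics/scene0.png

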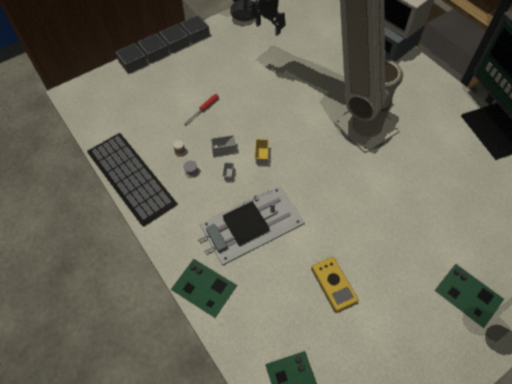

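View pics/side0.png

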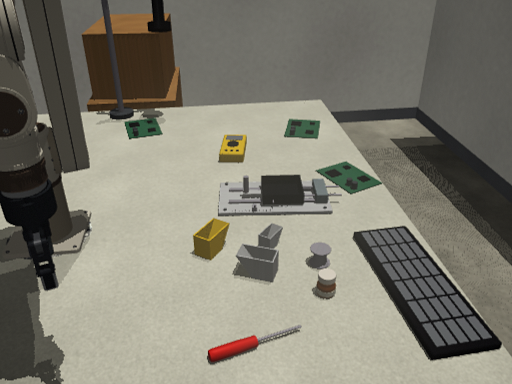

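The scene shows the large grey tin at (224,146), a small grey tin at (229,172), a yellow tin at (262,152) and the slide around (250,222). In the side view they are at (258,262), (270,235), (210,238) and (275,195).

Run:
```python
from h import *
for n,pts in dict(scene=[(224,146),(229,172),(262,152),(246,223),(272,210),(334,284),(180,148),(191,168),(207,103)],side=[(258,262),(270,235),(210,238),(282,188),(246,180),(233,148)]).items():
    z=np.load(f'{n}0.npz'); c,f=cal(n); C=cloud(z['d'],c,f)
    for u,v in pts: print(n,u,v,C[v,u].round(3))
    if n=='side':
        w=C[150:290,180:340]
        m=(w[...,2]>.045)&(w[...,2]<.09)
        ys,xs=np.nonzero(m)
        nl,l,s,ce=cv2.connectedComponentsWithStats(m.astype(np.uint8))
        for i in range(1,nl):
            if s[i,4]>8:
                q=w[l==i]; print((ce[i]+[180,150]).round(),s[i,4],q.min(0).round(3),q.max(0).round(3))
```

```text
scene 224 146 [ 0.548 -0.208  0.065]
scene 229 172 [ 0.577 -0.137 -0.001]
scene 262 152 [ 0.421 -0.137  0.005]
scene 246 223 [0.654 0.093 0.022]
scene 272 210 [0.556 0.114 0.046]
scene 334 284 [0.553 0.45  0.047]
scene 180 148 [ 0.684 -0.313  0.043]
scene 191 168 [ 0.699 -0.204  0.05 ]
scene 207 103 [ 0.475 -0.453  0.037]
side 258 262 [ 0.539 -0.26   0.053]
side 270 235 [ 0.592 -0.109  0.017]
side 210 238 [ 0.434 -0.105  0.021]
side 282 188 [0.667 0.126 0.021]
side 246 180 [0.553 0.099 0.073]
side 233 148 [0.541 0.402 0.037]
[284. 187.] 228 [0.595 0.025 0.045] [0.725 0.16  0.054]
[246. 182.] 67 [0.545 0.095 0.046] [0.56  0.114 0.081]
[211. 232.] 419 [ 0.391 -0.173  0.045] [ 0.485 -0.071  0.063]
[320. 248.] 123 [ 0.674 -0.246  0.045] [ 0.723 -0.198  0.05 ]
[256. 255.] 523 [ 0.49  -0.277  0.045] [ 0.591 -0.195  0.064]
[327. 276.] 219 [ 0.666 -0.349  0.045] [ 0.704 -0.308  0.059]
```

arm_command --increments '[{"dx":4.4,"dy":-2.3,"dz":-1.7},{"dx":8.7,"dy":-4.6,"dz":-3.4},{"dx":13,"dy":-6.8,"dz":-5},{"dx":17.4,"dy":-9,"dz":-6.8},{"dx":21.8,"dy":-11.4,"dz":-8.5},{"dx":26,"dy":-13.6,"dz":-10},{"dx":30.5,"dy":-16,"dz":-12},{"dx":35,"dy":-18,"dz":-14},{"dx":39,"dy":-20.5,"dz":-15.5},{"dx":43,"dy":-22.5,"dz":-17}]'

```text
validation failed for argument at $.in...
```

Run:
```python
from h import *
from scipy.spatial.transform import Rotation as R
o=monitor.get_obs(); print(o['clock'],o['eef_pos'],o['joint_pos'].round(3),R.from_quat(o['tool_rot']).as_matrix().round(3))
p,d,c,f=shot('wrist'); cv2.imwrite('pics/w0.png',p[...,::-1]); np.savez('w0.npz',p=p,d=d,view=c['view'],f=f,cx=c['cx'],cy=c['cy'])
V=np.array(c['view']); cp=-V[:3,:3].T@V[:3,3]; T=R.from_quat(o['tool_rot']).as_matrix()
print('cam in tool',(T.T@(cp-o['eef_pos'])).round(3),'axes',(T.T@V[:3,:3].T).round(3),c['fovy'])
```

```text
0.1 [ 0.15843279 -0.47364817  0.23051214] [-1.248  0.241  0.004  1.335  0.     1.571] [[ 0.948  0.317 -0.001]
 [ 0.317 -0.948  0.002]
 [ 0.    -0.002 -1.   ]]
cam in tool [ 0.08  -0.    -0.143] axes [[ 0.001  0.95   0.311]
 [ 1.    -0.001  0.   ]
 [ 0.001  0.311 -0.95 ]] 69.61376647815919
```

View pics/w0.png

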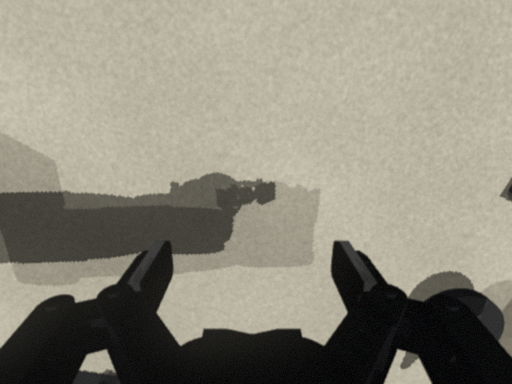

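The wrist image shows only bare bench and the fingers, since the move was refused. I'll resend it with every field filled in.

arm_command --increments '[{"dx":4.4,"dy":-2.3,"dz":-1.7,"wx":0,"wy":0,"wz":0,"grip":8.5},{"dx":8.7,"dy":-4.6,"dz":-3.4,"wx":0,"wy":0,"wz":0,"grip":8.5},{"dx":13,"dy":-6.8,"dz":-5,"wx":0,"wy":0,"wz":0,"grip":8.5},{"dx":17.4,"dy":-9,"dz":-6.8,"wx":0,"wy":0,"wz":0,"grip":8.5},{"dx":21.8,"dy":-11.4,"dz":-8.5,"wx":0,"wy":0,"wz":0,"grip":8.5},{"dx":26,"dy":-13.6,"dz":-10,"wx":0,"wy":0,"wz":0,"grip":8.5},{"dx":30,"dy":-15.5,"dz":-12,"wx":0,"wy":0,"wz":0,"grip":8.5},{"dx":34,"dy":-17.5,"dz":-14,"wx":0,"wy":0,"wz":0,"grip":8.5},{"dx":38,"dy":-19.5,"dz":-15.5,"wx":0,"wy":0,"wz":0,"grip":8.5},{"dx":42,"dy":-21.5,"dz":-17,"wx":0,"wy":0,"wz":0,"grip":8.5}]'

```text
clock: 1.15
eef_pos: [0.4884, -0.1367, 0.4015]
tool_rot: [0.987, 0.161, 0.0, 0.0]
ft_force: [0.3, -0.3, 0.2]
grip_width: 0.0849
grasp_force: 0.0
```

Run:
```python
from h import *
p,d,c,f=shot('wrist'); cv2.imwrite('pics/w1.png',cv2.resize(p[...,::-1],(800,600),interpolation=cv2.INTER_CUBIC)); np.savez('w1.npz',p=p,d=d,view=c['view'],f=f,cx=c['cx'],cy=c['cy'])
C=cloud(d,c,f); h=cv2.cvtColor(p,cv2.COLOR_RGB2HSV)
# tin & others rims
for lo,hi in [(.046,.054),(.055,.065),(.068,.09)]:
    m=((C[...,2]>lo)&(C[...,2]<hi)&(d>0.1)).astype(np.uint8)
    n,l,s,ce=cv2.connectedComponentsWithStats(m)
    for i in range(1,n):
        if s[i,4]>25:
            q=C[l==i]; r=cv2.minAreaRect(q[:,:2].astype(np.float32)*1000)
            print(lo,ce[i].round(),s[i,4],'mean',q.mean(0).round(3),'rect',np.round(r[0],1),np.round(r[1],1),round(r[2],1))
```

```text
0.046 [144.  24.] 449 mean [0.615 0.086 0.05 ] rect [636.4  99.1] [121.3  75.3] 84.1
0.046 [390.  71.] 78 mean [ 0.676 -0.314  0.051] rect [ 679.9 -314.6] [38.3 16.3] 26.4
0.046 [306. 123.] 49 mean [ 0.554 -0.213  0.05 ] rect [ 551.4 -212. ] [ 0.9 86. ] 65.9
0.046 [310. 147.] 144 mean [ 0.519 -0.236  0.05 ] rect [ 527.4 -246.6] [37.9 91.2] 39.5
0.046 [223. 156.] 82 mean [ 0.453 -0.093  0.05 ] rect [445.9 -92.5] [58.5 30.2] 4.5
0.046 [242. 187.] 39 mean [ 0.408 -0.145  0.05 ] rect [ 407.8 -146. ] [21.5 48.4] 18.0
0.046 [506. 339.] 68 mean [ 0.253 -0.829  0.05 ] rect [ 254.6 -829.7] [42.7  6. ] 4.5
0.055 [399.  67.] 157 mean [ 0.686 -0.322  0.056] rect [ 686.4 -323. ] [33.5 35. ] 58.4
0.055 [313. 137.] 397 mean [ 0.537 -0.233  0.059] rect [ 539.  -233.8] [50.5 91.4] 65.6
0.055 [233. 168.] 341 mean [ 0.44  -0.117  0.059] rect [ 437.5 -120.6] [91.6 50.5] 52.2
0.055 [508. 345.] 67 mean [ 0.244 -0.833  0.058] rect [ 245.7 -831.2] [34.3 14.1] 26.1
0.068 [115.  59.] 124 mean [0.551 0.106 0.078] rect [551.5 107.3] [14.9 15.2] 58.7
```

View pics/w1.png

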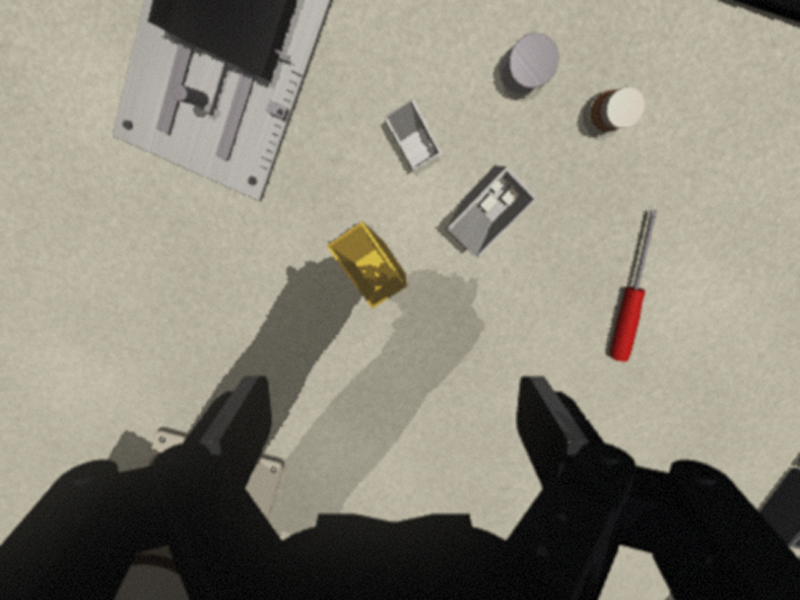

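The wrist view shows the large grey tin at (490,210) of the 800x600 picture. The white relays are at its upper-right end, so the lip points lower left, about azimuth 156°. The post is at (195,95) and the index block at (280,110). Next I move above the tin with the fingers across its flat sides.

arm_command --increments '[{"dx":0.5,"dy":2.3,"dz":4,"wx":0,"wy":0,"wz":0.14,"grip":8.5},{"dx":1.1,"dy":4.7,"dz":8,"wx":0,"wy":0,"wz":0.28,"grip":8.5},{"dx":1.6,"dy":7,"dz":12,"wx":0,"wy":0,"wz":0.42,"grip":8.5},{"dx":2.2,"dy":9.4,"dz":16,"wx":0,"wy":0,"wz":0.56,"grip":8.5},{"dx":2.7,"dy":11.7,"dz":20,"wx":0,"wy":0,"wz":0.7,"grip":8.5},{"dx":2.7,"dy":11.7,"dz":20,"wx":0,"wy":0,"wz":0.75,"grip":8.5},{"dx":2.7,"dy":11.7,"dz":20,"wx":0,"wy":0,"wz":0.75,"grip":8.5},{"dx":2.7,"dy":11.7,"dz":20,"wx":0,"wy":0,"wz":0.75,"grip":8.5}]'

```text
clock: 2.0
eef_pos: [0.5485, -0.2447, 0.201]
tool_rot: [0.978, -0.209, 0.001, -0.002]
ft_force: [0.0, -0.3, 0.1]
grip_width: 0.0848
grasp_force: 0.0
```

```bash
cat >> h.py <<'E'
from scipy.spatial.transform import Rotation as R
def state():
    o=monitor.get_obs(); return o,np.array(o['eef_pos']),R.from_quat(o['tool_rot'])
def plan(p,Rt=None):
    o,q,r=state(); d=r.inv().apply(np.array(p)-q)*100
    w=(r.inv()*Rt).as_rotvec() if Rt is not None else np.zeros(3)
    print('inc cm',d.round(2),'w',w.round(3)); return d,w
def top(az):  # tool down, x axis at az (deg)
    a=np.radians(az); return R.from_matrix(np.array([[np.cos(a),np.sin(a),0],[np.sin(a),-np.cos(a),0],[0,0,-1]]))
E
python3 - <<'E'
from h import *
o,q,r=state(); print(o['clock'],q.round(4),o['joint_pos'].round(3))
p,d,c,f=shot('wrist'); cv2.imwrite('pics/w2.png',p[...,::-1]); np.savez('w2.npz',p=p,d=d,view=c['view'])
C=cloud(d,c,f)
m=((C[...,2]>.054)&(C[...,2]<.066)&(np.hypot(C[...,0]-.545,C[...,1]+.235)<.08)).astype(np.uint8)
n,l,s,ce=cv2.connectedComponentsWithStats(m); i=1+np.argmax(s[1:,4])
Q=C[l==i]; rr=cv2.minAreaRect(Q[:,:2].astype(np.float32)*1000); print(rr,s[i,4],ce[i])
a=np.radians(155.6)
t=np.array([np.cos(a),np.sin(a)]); b=np.array([-t[1],t[0]])
for v,nm in((t,'t'),(b,'b')):
    s_=Q[:,:2]@v; print(nm,np.percentile(s_,[0,1,99,100]).round(4), 'tcp',(q[:2]@v).round(4))
E
```

```text
2.0 [ 0.5485 -0.2447  0.201 ] [-0.421  0.455  0.234  1.35   0.004  3.14 ]
((538.6739501953125, -234.255859375), (50.020423889160156, 92.46155548095703), 65.71678924560547) 963 [246.84423676 190.50051921]
t [-0.6336 -0.6334 -0.5416 -0.5411] tcp -0.6006
b [-0.0342 -0.034   0.0156  0.0158] tcp -0.0038
```

View pics/w2.png

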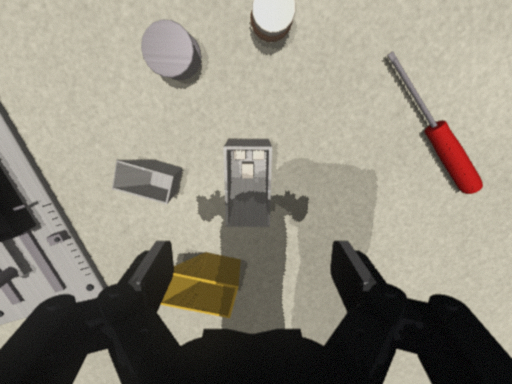

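The tin is seen square between the pads, centre (247,185), with the relays at the back end (248,163). Joint 6 is at the edge of its range, so I back it off slightly before descending.

arm_command --increments '[{"dx":0,"dy":0,"dz":0,"wx":0,"wy":0,"wz":-0.04,"grip":8.5},{"dx":0,"dy":-0.5,"dz":3,"wx":0,"wy":0,"wz":-0.04,"grip":8.5},{"dx":0,"dy":-0.5,"dz":7,"wx":0,"wy":0,"wz":-0.04,"grip":8.5},{"dx":0,"dy":-0.5,"dz":11,"wx":0,"wy":0,"wz":-0.04,"grip":8.5},{"dx":0,"dy":-0.5,"dz":14,"wx":0,"wy":0,"wz":-0.04,"grip":8.5},{"dx":0,"dy":-0.5,"dz":16.5,"wx":0,"wy":0,"wz":-0.04,"grip":8.5},{"dx":0,"dy":-0.5,"dz":18,"wx":0,"wy":0,"wz":-0.04,"grip":8.5},{"dx":0,"dy":-0.5,"dz":18.3,"wx":0,"wy":0,"wz":-0.04,"grip":8.5},{"dx":0,"dy":-0.5,"dz":18.3,"wx":0,"wy":0,"wz":-0.04,"grip":8.5}]'

```text
clock: 2.95
eef_pos: [0.5514, -0.2392, 0.0187]
tool_rot: [0.982, -0.189, 0.001, -0.001]
ft_force: [-0.5, -0.0, 0.7]
grip_width: 0.085
grasp_force: 0.0
```

Run:
```python
from h import *
o,q,r=state(); print(o['clock'],q.round(4),o['joint_pos'].round(3),o['ft_force'].round(1),r.as_matrix().round(3))
p,d,c,f=shot('side'); C=cloud(d,c,f)
# tray, post from initial side/scene views
for n in('side',):
    z=np.load('side0.npz'); C=cloud(z['d'],c,f)
    m=(C[...,2]>.068)&(C[...,2]<.09)&(np.hypot(C[...,0]-.55,C[...,1]-.105)<.03); print('post',m.sum(),C[m].mean(0).round(4))
for n in('side','scene'):
    z=np.load(n+'0.npz'); c,f=cal(n); C=cloud(z['d'],c,f)
    m=(C[...,2]>.045)&(C[...,2]<.055)&(np.hypot(C[...,0]-.66,C[...,1]-.095)<.095)&(C[...,0]>.585)
    print(n,m.sum(),cv2.minAreaRect(C[m][:,:2].astype(np.float32)*1000))
    m=(C[...,2]>.009)&(C[...,2]<.016)&(np.hypot(C[...,0]-.63,C[...,1]-.095)<.23)
    print(' plate',m.sum(),cv2.minAreaRect(C[m][:,:2].astype(np.float32)*1000))
```

```text
2.95 [ 0.5514 -0.2392  0.0187] [-4.11e-01  6.02e-01 -2.70e-02  9.41e-01  3.00e-03  3.11e+00] [-0.5 -0.   0.7] [[ 0.929 -0.37   0.003]
 [-0.37  -0.929  0.003]
 [ 0.001 -0.003 -1.   ]]
post 33 [0.5518 0.1028 0.0757]
side 228 ((659.905517578125, 94.09169006347656), (130.93565368652344, 119.93195343017578), 83.86206817626953)
 plate 1692 ((627.8297729492188, 28.48956298828125), (321.3078308105469, 329.05072021484375), 84.04462432861328)
scene 171 ((659.7986450195312, 97.07125854492188), (124.06171417236328, 123.09161376953125), 84.47185516357422)
 plate 1641 ((645.0394287109375, 112.62017822265625), (405.1329650878906, 429.8246765136719), 35.73321533203125)
```

arm_command --increments '[{"dx":0,"dy":0,"dz":0,"wx":0,"wy":0,"wz":0,"grip":3},{"dx":0,"dy":0,"dz":0,"wx":0,"wy":0,"wz":0,"grip":3},{"dx":0,"dy":0,"dz":0,"wx":0,"wy":0,"wz":0,"grip":3},{"dx":0,"dy":0,"dz":0,"wx":0,"wy":0,"wz":0,"grip":3},{"dx":0,"dy":0,"dz":0,"wx":0,"wy":0,"wz":0,"grip":3},{"dx":0,"dy":0,"dz":0,"wx":0,"wy":0,"wz":0,"grip":3},{"dx":0,"dy":0,"dz":0,"wx":0,"wy":0,"wz":0,"grip":3}]'

```text
clock: 3.7
eef_pos: [0.5519, -0.2399, 0.0193]
tool_rot: [0.982, -0.189, 0.002, -0.001]
ft_force: [1.2, 0.3, 6.5]
grip_width: 0.0502
grasp_force: 62.1
```

arm_command --increments '[{"dx":0,"dy":0,"dz":-1,"wx":0,"wy":0,"wz":0,"grip":3},{"dx":0,"dy":0,"dz":-4,"wx":0,"wy":0,"wz":0,"grip":3},{"dx":0,"dy":0,"dz":-8,"wx":0,"wy":0,"wz":0,"grip":3},{"dx":0,"dy":0,"dz":-12,"wx":0,"wy":0,"wz":0,"grip":3},{"dx":0,"dy":0,"dz":-15,"wx":0,"wy":0,"wz":0,"grip":3},{"dx":0,"dy":0,"dz":-17,"wx":0,"wy":0,"wz":0,"grip":3},{"dx":0,"dy":0,"dz":-18,"wx":0,"wy":0,"wz":0,"grip":3},{"dx":0,"dy":0,"dz":-18,"wx":0,"wy":0,"wz":0,"grip":3}]'

```text
clock: 4.5
eef_pos: [0.551, -0.2402, 0.1992]
tool_rot: [0.982, -0.189, 0.002, -0.001]
ft_force: [0.1, 0.8, -1.8]
grip_width: 0.0493
grasp_force: 61.9
```

```bash
cat >> h.py <<'E'
LT=np.array([-0.059,0,-0.041])
def tipped(L,az,deg):
    Rt=top(az)*R.from_rotvec([0,np.radians(deg),0]); return np.array(L)-Rt.apply(LT),Rt
E
python3 - <<'E'
from h import *
o,q,r=state(); print(o['clock'],q.round(4),o['joint_pos'].round(3),o['ft_force'].round(1),o['grip_width'])
# lip check by depth from wrist
p,d,c,f=shot('wrist'); C=cloud(d,c,f); D=r.inv().apply(C.reshape(-1,3)-q)
m=(abs(D[:,2]+.041)<.004)&(abs(D[:,0])<.1)&(abs(D[:,1])<.045); 
D=D[m]; print('rim tool x',np.percentile(D[:,0],[1,2,50,98,99]).round(4),'y',np.percentile(D[:,1],[2,98]).round(4),m.sum())
L=[.674,.110,.078]
for a in(0,20,35,60,85,100):
    t,Rt=tipped(L,45,a); print(a,t.round(3),end=' '); plan(t,Rt)
t,Rt=tipped([.674,.11,.13],45,35); print('via'); plan(t,Rt)
E
```

```text
4.5 [ 0.551  -0.2402  0.1992] [-4.130e-01  4.550e-01  2.300e-01  1.343e+00  3.000e-03  3.109e+00] [ 0.1  0.8 -1.8] 0.049302165789494215
rim tool x [-0.022  -0.0204  0.0138  0.0326  0.0328] y [-0.0303  0.0294] 3672
0 [0.716 0.152 0.037] inc cm [  0.83 -42.45  16.19] w [-0.003 -0.002 -1.166]
20 [0.723 0.159 0.06 ] inc cm [  1.24 -43.42  13.93] w [ 0.2    0.307 -1.154]
35 [0.725 0.161 0.078] inc cm [  1.33 -43.64  12.07] w [ 0.352  0.537 -1.128]
60 [0.72  0.156 0.109] inc cm [  1.06 -43.02   9.04] w [ 0.605  0.92  -1.054]
85 [0.707 0.143 0.133] inc cm [  0.31 -41.28   6.57] w [ 0.854  1.298 -0.937]
100 [0.695 0.131 0.143] inc cm [ -0.31 -39.83   5.56] w [ 1.001  1.521 -0.844]
via
inc cm [  1.33 -43.66   6.87] w [ 0.352  0.537 -1.128]
```

arm_command --increments '[{"dx":0.1,"dy":-3,"dz":0,"wx":0.03,"wy":0.04,"wz":-0.09,"grip":3},{"dx":0.2,"dy":-7,"dz":0,"wx":0.06,"wy":0.09,"wz":-0.19,"grip":3},{"dx":0.4,"dy":-11.5,"dz":0,"wx":0.1,"wy":0.15,"wz":-0.31,"grip":3},{"dx":0.5,"dy":-16,"dz":0.5,"wx":0.135,"wy":0.205,"wz":-0.43,"grip":3},{"dx":0.6,"dy":-20.5,"dz":1.5,"wx":0.17,"wy":0.26,"wz":-0.55,"grip":3},{"dx":0.8,"dy":-25,"dz":2.5,"wx":0.21,"wy":0.315,"wz":-0.66,"grip":3},{"dx":0.9,"dy":-29.5,"dz":3.5,"wx":0.24,"wy":0.37,"wz":-0.78,"grip":3},{"dx":1.1,"dy":-34,"dz":4.5,"wx":0.28,"wy":0.425,"wz":-0.9,"grip":3},{"dx":1.2,"dy":-38.5,"dz":5.5,"wx":0.315,"wy":0.48,"wz":-1.01,"grip":3},{"dx":1.3,"dy":-42,"dz":6.5,"wx":0.34,"wy":0.52,"wz":-1.09,"grip":3}]'

```text
clock: 5.55
eef_pos: [0.7167, 0.1475, 0.1303]
tool_rot: [0.891, 0.349, 0.268, -0.113]
ft_force: [0.3, -1.3, -2.1]
grip_width: 0.0497
grasp_force: 61.9
```

arm_command --increments '[{"dx":0,"dy":0,"dz":0,"wx":0,"wy":0,"wz":0,"grip":3},{"dx":0,"dy":0,"dz":0,"wx":0,"wy":0,"wz":0,"grip":3}]'

```text
clock: 5.75
eef_pos: [0.7162, 0.1458, 0.1302]
tool_rot: [0.892, 0.347, 0.267, -0.112]
ft_force: [-0.2, -0.8, -1.7]
grip_width: 0.0494
grasp_force: 61.9
```

Run:
```python
from h import *
o,q,r=state(); print(o['clock'],q.round(4),o['joint_pos'].round(3),o['ft_force'].round(1),o['grip_width'],'lip',(q+r.apply(LT)).round(3))
t,Rt=tipped([.674,.11,.078],45,35); plan(t,Rt)
p,d,c,f=shot('side'); cv2.imwrite('pics/s1.png',cv2.resize(p[100:292,150:406,::-1],(800,600),interpolation=cv2.INTER_CUBIC))
```

```text
5.75 [0.7162 0.1458 0.1302] [ 0.048  0.461 -0.122  0.524  0.374  2.537] [-0.2 -0.8 -1.7] 0.04938318214059083 lip [0.664 0.097 0.132]
inc cm [-1.51 -0.44  5.25] w [ 0.009  0.023 -0.04 ]
```

View pics/s1.png

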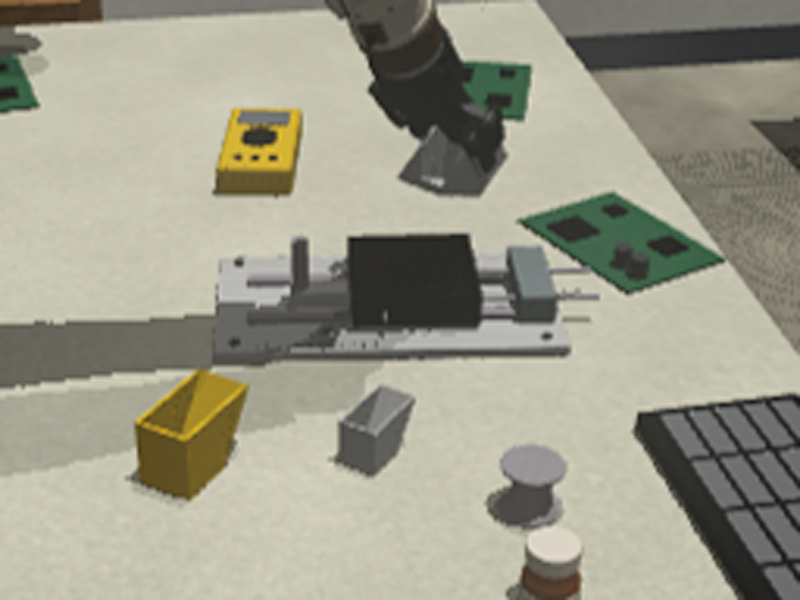

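The tin (450,165 in the crop) hangs tilted above the tray (410,280) with a relay still visible inside it. Next I work out the lowering and the tipping about the lip.

Run:
```python
from h import *
for a in(35,43,51,58,65,71,77,83,89,95,100):
    t,Rt=tipped([.674,.11,.076],45,a); print(a,end=' '); plan(t,Rt)
```

```text
35 inc cm [-1.72 -0.55  5.53] w [ 0.011  0.022 -0.04 ]
43 inc cm [-1.23 -0.56  4.66] w [ 0.014  0.161 -0.039]
51 inc cm [-0.86 -0.57  3.73] w [ 0.017  0.301 -0.038]
58 inc cm [-0.65 -0.57  2.87] w [ 0.019  0.423 -0.037]
65 inc cm [-0.54 -0.56  2.  ] w [ 0.021  0.545 -0.036]
71 inc cm [-0.53 -0.56  1.25] w [ 0.023  0.65  -0.035]
77 inc cm [-0.6  -0.55  0.5 ] w [ 0.025  0.755 -0.034]
83 inc cm [-0.75 -0.53 -0.23] w [ 0.027  0.859 -0.033]
89 inc cm [-0.98 -0.51 -0.95] w [ 0.029  0.964 -0.032]
95 inc cm [-1.28 -0.5  -1.64] w [ 0.031  1.069 -0.03 ]
100 inc cm [-1.58 -0.48 -2.19] w [ 0.033  1.156 -0.029]
```

arm_command --increments '[{"dx":-0.9,"dy":-0.3,"dz":2.7,"wx":0,"wy":0.01,"wz":-0.02,"grip":3},{"dx":-1.7,"dy":-0.5,"dz":5.4,"wx":0.01,"wy":0.02,"wz":-0.04,"grip":3},{"dx":-1.2,"dy":-0.6,"dz":4.7,"wx":0.01,"wy":0.16,"wz":-0.04,"grip":3},{"dx":-0.9,"dy":-0.6,"dz":3.7,"wx":0.02,"wy":0.3,"wz":-0.04,"grip":3},{"dx":-0.6,"dy":-0.6,"dz":2.9,"wx":0.02,"wy":0.42,"wz":-0.04,"grip":3},{"dx":-0.5,"dy":-0.6,"dz":2,"wx":0.02,"wy":0.54,"wz":-0.04,"grip":3},{"dx":-0.5,"dy":-0.6,"dz":1.3,"wx":0.02,"wy":0.65,"wz":-0.04,"grip":3},{"dx":-0.6,"dy":-0.6,"dz":0.5,"wx":0.02,"wy":0.75,"wz":-0.04,"grip":3},{"dx":-0.7,"dy":-0.5,"dz":-0.2,"wx":0.03,"wy":0.86,"wz":-0.03,"grip":3},{"dx":-1,"dy":-0.5,"dz":-0.9,"wx":0.03,"wy":0.96,"wz":-0.03,"grip":3}]'

```text
clock: 6.8
eef_pos: [0.7133, 0.1403, 0.1341]
tool_rot: [0.681, 0.28, 0.626, -0.256]
ft_force: [1.9, -0.6, -2.2]
grip_width: 0.0497
grasp_force: 62.4
```

Run:
```python
from h import *
o,q,r=state(); print(o['clock'],q.round(4),o['joint_pos'].round(3),o['ft_force'].round(1),o['grip_width'],'lip',(q+r.apply(LT)).round(3), 'tilt',np.degrees(np.arccos(-r.as_matrix()[2,2])))
t,Rt=tipped([.674,.11,.076],45,102); plan(t,Rt)
```

```text
6.8 [0.7133 0.1403 0.1341] [-0.143  0.855 -0.659 -1.374  0.916  3.029] [ 1.9 -0.6 -2.2] 0.04967713355246861 lip [0.681 0.108 0.079] tilt 85.12034127769797
inc cm [ 0.63 -0.62 -2.2 ] w [0.008 0.295 0.001]
```

arm_command --increments '[{"dx":0.2,"dy":-0.4,"dz":-0.6,"wx":0,"wy":0.08,"wz":0,"grip":3},{"dx":0.4,"dy":-0.6,"dz":-1.2,"wx":0,"wy":0.16,"wz":0,"grip":3},{"dx":0.5,"dy":-0.6,"dz":-1.6,"wx":0,"wy":0.22,"wz":0,"grip":3},{"dx":0.5,"dy":-0.6,"dz":-1.6,"wx":0,"wy":0.22,"wz":0,"grip":3},{"dx":0.5,"dy":-0.6,"dz":-1.6,"wx":0,"wy":0.22,"wz":0,"grip":3},{"dx":0.5,"dy":-0.6,"dz":-1.6,"wx":0,"wy":0.22,"wz":0,"grip":3}]'

```text
clock: 7.4
eef_pos: [0.6994, 0.1412, 0.1386]
tool_rot: [0.63, 0.281, 0.679, -0.252]
ft_force: [0.3, 0.3, -2.5]
grip_width: 0.0497
grasp_force: 62.5
```

Run:
```python
from h import *
o,q,r=state(); print(o['clock'],q.round(4),o['joint_pos'].round(3),o['ft_force'].round(1),o['grip_width'],'lip',(q+r.apply(LT)).round(3), 'tilt',np.degrees(np.arccos(-r.as_matrix()[2,2])))
ims=[]
for n in('scene','side'):
    p,d,c,f=shot(n); V=np.array(c['view']); k=V[:3,:3]@[.66,.095,.05]+V[:3,3]; u=int(c['cx']+f*k[0]/-k[2]); v=int(c['cy']-f*k[1]/-k[2])
    ims.append(cv2.resize(p[v-60:v+60,u-60:u+60,::-1],(400,400),interpolation=cv2.INTER_CUBIC))
cv2.imwrite('pics/p1.png',np.hstack(ims))
```

```text
7.4 [0.6994 0.1412 0.1386] [-0.146  1.003 -0.663 -1.746  0.919  3.141] [ 0.3  0.3 -2.5] 0.04973301086186291 lip [0.675 0.112 0.078] tilt 92.77621499229889
```

View pics/p1.png

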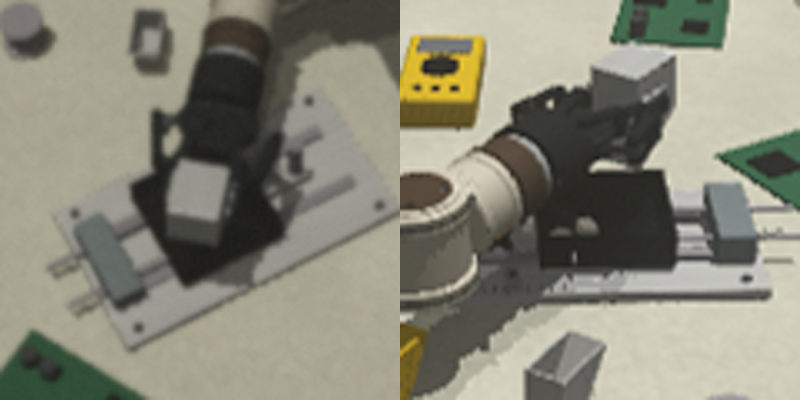

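A white relay is in the tray at (585,225) of the right half, and the tin is inverted above it. I lift, bring the tin upright and check that it is empty.

arm_command --increments '[{"dx":1,"dy":0,"dz":0,"wx":0,"wy":-0.1,"wz":0,"grip":3},{"dx":4,"dy":0,"dz":-0.5,"wx":0,"wy":-0.15,"wz":0,"grip":3},{"dx":8,"dy":0,"dz":-1,"wx":0,"wy":-0.25,"wz":0,"grip":3},{"dx":11,"dy":0,"dz":-2,"wx":0,"wy":-0.38,"wz":0,"grip":3},{"dx":12,"dy":0,"dz":-4,"wx":0,"wy":-0.52,"wz":0,"grip":3},{"dx":12,"dy":0,"dz":-5,"wx":0,"wy":-0.66,"wz":0,"grip":3},{"dx":12,"dy":0,"dz":-6,"wx":0,"wy":-0.8,"wz":0,"grip":3},{"dx":12,"dy":0,"dz":-7,"wx":0,"wy":-0.94,"wz":0,"grip":3},{"dx":12,"dy":0,"dz":-8,"wx":0,"wy":-1.08,"wz":0,"grip":3},{"dx":12,"dy":0,"dz":-9,"wx":0,"wy":-1.22,"wz":0,"grip":3}]'

```text
clock: 8.5
eef_pos: [0.6249, 0.0803, 0.2532]
tool_rot: [0.851, 0.355, 0.37, -0.115]
ft_force: [2.0, -0.4, -1.9]
grip_width: 0.0497
grasp_force: 62.4
```

Run:
```python
from h import *
o,q,r=state(); print(o['clock'],q.round(4),o['joint_pos'].round(3),o['ft_force'].round(1),o['grip_width'])
plan([.60,0.0,.26],top(35))
```

```text
8.5 [0.6249 0.0803 0.2532] [-0.128  0.117 -0.386  0.461  0.553  2.401] [ 2.  -0.4 -1.9] 0.049732758317362256
inc cm [-4.86  4.13 -5.52] w [ 0.003 -0.797  0.169]
```

arm_command --increments '[{"dx":-1.2,"dy":1,"dz":-1.4,"wx":0,"wy":-0.14,"wz":0.03,"grip":3},{"dx":-2.4,"dy":2,"dz":-2.8,"wx":0,"wy":-0.28,"wz":0.06,"grip":3},{"dx":-3.6,"dy":3,"dz":-4,"wx":0,"wy":-0.42,"wz":0.09,"grip":3},{"dx":-4.9,"dy":4.1,"dz":-5.5,"wx":0,"wy":-0.56,"wz":0.12,"grip":3},{"dx":-4.9,"dy":4.1,"dz":-5.5,"wx":0,"wy":-0.7,"wz":0.15,"grip":3},{"dx":-4.9,"dy":4.1,"dz":-5.5,"wx":0,"wy":-0.8,"wz":0.17,"grip":3},{"dx":-4.9,"dy":4.1,"dz":-5.5,"wx":0,"wy":-0.8,"wz":0.17,"grip":3},{"dx":-4.9,"dy":4.1,"dz":-5.5,"wx":0,"wy":-0.8,"wz":0.17,"grip":3}]'

```text
clock: 9.3
eef_pos: [0.6023, 0.0016, 0.2577]
tool_rot: [0.954, 0.301, 0.002, -0.0]
ft_force: [0.9, 0.3, -1.3]
grip_width: 0.0498
grasp_force: 62.4
```

Run:
```python
from h import *
o,q,r=state(); print(o['clock'],q.round(4),o['joint_pos'].round(3),o['ft_force'].round(2),o['grip_width'],r.as_matrix()[:,2].round(3))
p,d,c,f=shot('wrist'); a=cv2.resize(p[...,::-1],(560,420),interpolation=cv2.INTER_CUBIC)
n='side'; p,d,c,f=shot(n); V=np.array(c['view']); k=V[:3,:3]@[.66,.095,.05]+V[:3,3]; u=int(c['cx']+f*k[0]/-k[2]); v=int(c['cy']-f*k[1]/-k[2])
b=cv2.resize(p[v-70:v+70,u-40:u+40,::-1],(240,420),interpolation=cv2.INTER_CUBIC)
cv2.imwrite('pics/p2.png',np.hstack([a,b]))
plan([.5544,-.2357,.10],top(10))
```

```text
9.3 [0.6023 0.0016 0.2577] [2.000e-03 4.410e-01 3.580e-01 1.485e+00 2.000e-03 2.531e+00] [ 0.87  0.29 -1.27] 0.04980898407797519 [ 0.003  0.002 -1.   ]
inc cm [-17.47  16.66  15.81] w [ 0.    -0.004  0.436]
```

View pics/p2.png

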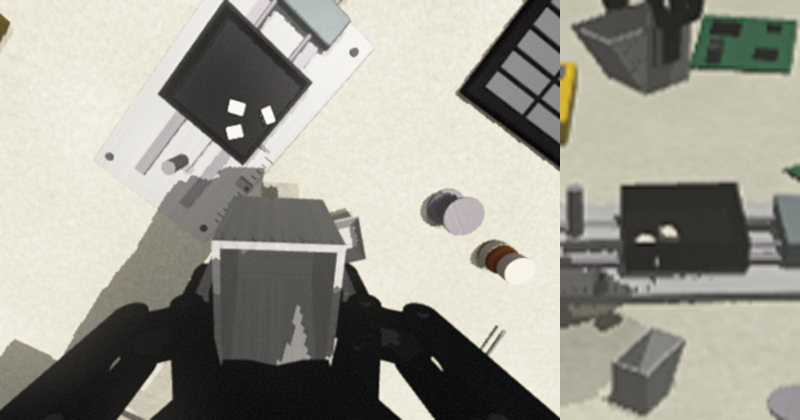

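All three relays lie in the tray, at (236,105), (267,115) and (235,132) in the left picture, and the tin is empty. I put the tin back near its old place.

arm_command --increments '[{"dx":-2.5,"dy":2.4,"dz":0,"wx":0,"wy":0,"wz":0.06,"grip":3},{"dx":-5.5,"dy":5.2,"dz":0,"wx":0,"wy":0,"wz":0.14,"grip":3},{"dx":-8.5,"dy":8.1,"dz":0.5,"wx":0,"wy":0,"wz":0.21,"grip":3},{"dx":-11.5,"dy":11,"dz":2,"wx":0,"wy":0,"wz":0.29,"grip":3},{"dx":-14.5,"dy":13.8,"dz":5,"wx":0,"wy":0,"wz":0.36,"grip":3},{"dx":-16.5,"dy":15.8,"dz":8.5,"wx":0,"wy":-0.004,"wz":0.41,"grip":3},{"dx":-17.5,"dy":16.7,"dz":12,"wx":0,"wy":-0.004,"wz":0.436,"grip":3},{"dx":-17.5,"dy":16.7,"dz":15,"wx":0,"wy":-0.004,"wz":0.436,"grip":3},{"dx":-17.5,"dy":16.7,"dz":17.5,"wx":0,"wy":-0.004,"wz":0.436,"grip":3},{"dx":-17.5,"dy":16.7,"dz":17.5,"wx":0,"wy":-0.004,"wz":0.436,"grip":3}]'

```text
clock: 10.4
eef_pos: [0.5508, -0.2353, 0.0799]
tool_rot: [0.996, 0.086, -0.004, -0.002]
ft_force: [-0.1, 0.2, -1.3]
grip_width: 0.0497
grasp_force: 62.3
```

Run:
```python
from h import *
o,q,r=state(); print(o['clock'],q.round(4),o['ft_force'].round(2),r.as_matrix().round(3))
p,d,c,f=shot('side'); C=cloud(d,c,f)
m=(np.hypot(C[...,0]-.55,C[...,1]+.24)<.06)&(C[...,2]>.035); v,u=np.nonzero(m); k=np.argsort(C[m][:,2])[:10]; print('tin low z',C[m][k,2].round(4))
plan([.5544,-.2357,.0195],top(10))
```

```text
10.4 [ 0.5508 -0.2353  0.0799] [-0.13  0.15 -1.32] [[ 0.985  0.172 -0.007]
 [ 0.172 -0.985  0.003]
 [-0.007 -0.004 -1.   ]]
tin low z [0.0604 0.0605 0.0605 0.0607 0.0607 0.061  0.0614 0.0615 0.062  0.0621]
inc cm [0.2  0.03 6.28] w [-0.002  0.004 -0.001]
```

arm_command --increments '[{"dx":0,"dy":0,"dz":2.5,"wx":0,"wy":0.007,"wz":0,"grip":3},{"dx":0,"dy":0,"dz":4.5,"wx":0,"wy":0.007,"wz":0,"grip":3},{"dx":0,"dy":0,"dz":5.5,"wx":0,"wy":0.007,"wz":0,"grip":3},{"dx":0,"dy":0,"dz":5.9,"wx":0,"wy":0.007,"wz":0,"grip":3},{"dx":0,"dy":0,"dz":6,"wx":0,"wy":0.007,"wz":0,"grip":3},{"dx":0,"dy":0,"dz":6.05,"wx":0,"wy":0.007,"wz":0,"grip":3},{"dx":0,"dy":0,"dz":6.05,"wx":0,"wy":0.007,"wz":0,"grip":3}]'

```text
clock: 11.15
eef_pos: [0.5558, -0.2361, 0.0236]
tool_rot: [0.996, 0.087, 0.004, 0.0]
ft_force: [0.3, -0.3, -0.7]
grip_width: 0.0494
grasp_force: 62.4
```

arm_command --increments '[{"dx":0,"dy":0,"dz":0.15,"wx":0,"wy":-0.007,"wz":0,"grip":3},{"dx":0,"dy":0,"dz":0.3,"wx":0,"wy":-0.007,"wz":0,"grip":3},{"dx":0,"dy":0,"dz":0.3,"wx":0,"wy":-0.007,"wz":0,"grip":3}]'

```text
clock: 11.45
eef_pos: [0.5553, -0.2359, 0.0195]
tool_rot: [0.996, 0.087, -0.0, 0.0]
ft_force: [0.5, 0.3, -0.9]
grip_width: 0.0495
grasp_force: 62.6
```

arm_command --increments '[{"dx":0,"dy":0,"dz":0.08,"wx":0,"wy":0,"wz":0,"grip":3},{"dx":0,"dy":0,"dz":0.15,"wx":0,"wy":0,"wz":0,"grip":3},{"dx":0,"dy":0,"dz":0.15,"wx":0,"wy":0,"wz":0,"grip":3}]'

```text
clock: 11.75
eef_pos: [0.5553, -0.2359, 0.0193]
tool_rot: [0.996, 0.087, -0.0, 0.0]
ft_force: [-2.5, 1.6, 7.6]
grip_width: 0.0491
grasp_force: 63.0
```

arm_command --increments '[{"dx":0,"dy":0,"dz":0,"wx":0,"wy":0,"wz":0,"grip":5.5},{"dx":0,"dy":0,"dz":0,"wx":0,"wy":0,"wz":0,"grip":8.5},{"dx":0,"dy":0,"dz":0,"wx":0,"wy":0,"wz":0,"grip":8.5},{"dx":0,"dy":0,"dz":0,"wx":0,"wy":0,"wz":0,"grip":8.5},{"dx":0,"dy":0,"dz":0,"wx":0,"wy":0,"wz":0,"grip":8.5},{"dx":0,"dy":0,"dz":-4,"wx":0,"wy":0,"wz":0,"grip":8.5},{"dx":0,"dy":0,"dz":-9,"wx":0,"wy":0,"wz":0,"grip":8.5},{"dx":0,"dy":0,"dz":-14,"wx":0,"wy":0,"wz":0,"grip":8.5},{"dx":0,"dy":0,"dz":-19,"wx":0,"wy":0,"wz":0,"grip":8.5},{"dx":0,"dy":0,"dz":-22,"wx":0,"wy":0,"wz":0,"grip":8.5}]'

```text
clock: 12.75
eef_pos: [0.5565, -0.2363, 0.2429]
tool_rot: [0.996, 0.087, 0.002, 0.002]
ft_force: [1.1, -0.5, 0.5]
grip_width: 0.0848
grasp_force: 0.0
```

Run:
```python
from h import *
o,q,r=state(); print(o['clock'],q.round(4),o['joint_pos'].round(3),o['grip_width'])
p,d,c,f=shot('side'); C=cloud(d,c,f)
m=((C[...,2]>.057)&(C[...,2]<.066)&(np.hypot(C[...,0]-.55,C[...,1]+.24)<.09)); print(m.sum(),cv2.minAreaRect(C[m][:,:2].astype(np.float32)*1000),C[m][:,2].min(),C[m][:,2].max())
plan([.54,.06,.30],top(-6))
```

```text
12.75 [ 0.5565 -0.2363  0.2429] [-4.010e-01  4.460e-01  3.280e-01  1.448e+00 -1.000e-03  2.566e+00] 0.08483740408923031
177 ((543.1666870117188, -238.84689331054688), (91.68962097167969, 54.550941467285156), 7.790702819824219) 0.05704982290608385 0.06405558021486646
inc cm [  3.43 -29.52  -5.45] w [ 0.006 -0.011  0.28 ]
```

The tin stands upright. Next I go over the slide to measure the pointer, mark and post.

arm_command --increments '[{"dx":0.7,"dy":-4.5,"dz":0,"wx":0,"wy":0,"wz":-0.05,"grip":8.5},{"dx":1.4,"dy":-9,"dz":0,"wx":0,"wy":0,"wz":-0.1,"grip":8.5},{"dx":2.1,"dy":-13.5,"dz":0.5,"wx":0,"wy":0,"wz":-0.15,"grip":8.5},{"dx":2.8,"dy":-18,"dz":1,"wx":0,"wy":0,"wz":-0.2,"grip":8.5},{"dx":3.5,"dy":-22.5,"dz":1.5,"wx":0,"wy":0,"wz":-0.25,"grip":8.5},{"dx":4.2,"dy":-27,"dz":2,"wx":0,"wy":0,"wz":-0.3,"grip":8.5},{"dx":4.5,"dy":-29.3,"dz":2,"wx":0,"wy":0,"wz":-0.35,"grip":8.5},{"dx":4.5,"dy":-29.3,"dz":2,"wx":0,"wy":0,"wz":-0.35,"grip":8.5},{"dx":4.5,"dy":-29.3,"dz":2,"wx":0,"wy":0,"wz":-0.35,"grip":8.5}]'

```text
clock: 13.7
eef_pos: [0.5484, 0.0609, 0.2175]
tool_rot: [0.966, 0.26, -0.001, 0.0]
ft_force: [0.1, -0.1, 0.4]
grip_width: 0.0851
grasp_force: 0.0
```

Run:
```python
from h import *
o,q,r=state(); print(o['clock'],q.round(4),o['joint_pos'].round(3))
p,d,c,f=shot('wrist'); np.savez('w3.npz',p=p,d=d,view=c['view'],f=f,cx=c['cx'],cy=c['cy'])
cv2.imwrite('pics/w3.png',cv2.resize(p[...,::-1],(800,600),interpolation=cv2.INTER_CUBIC))
C=cloud(d,c,f)
m=(C[...,2]>.072)&(C[...,2]<.086)&(np.hypot(C[...,0]-.55,C[...,1]-.105)<.03); print('post',m.sum(),cv2.minAreaRect(C[m][:,:2].astype(np.float32)*1000), C[m].mean(0))
m=(C[...,2]>.045)&(C[...,2]<.055)&(np.hypot(C[...,0]-.66,C[...,1]-.095)<.1)&(C[...,0]>.585); print('tray',m.sum(),cv2.minAreaRect(C[m][:,:2].astype(np.float32)*1000))
```

```text
13.7 [0.5484 0.0609 0.2175] [ 1.110e-01  3.510e-01  1.210e-01  1.342e+00 -1.000e-03  2.727e+00]
post 196 ((551.7716064453125, 107.90973663330078), (14.74041748046875, 15.159152030944824), 66.56938934326172) [0.55225462 0.10774354 0.079543  ]
tray 1896 ((659.108154296875, 96.65744018554688), (120.4472885131836, 120.2708511352539), 83.97505950927734)
```

View pics/w3.png

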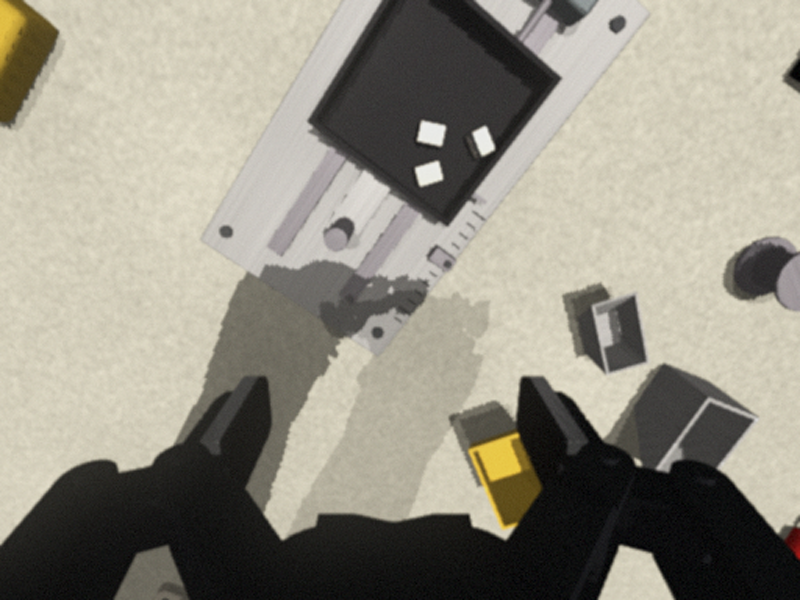

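The picture shows the index block at (440,257), the pointer fin by the tray's corner at (475,200), the post at (340,232), and three relays still in the tray. Now I measure the pointer and block by height.

Run:
```python
from h import *
z=np.load('w3.npz'); d=z['d']; p=z['p']; c={k:z[k] for k in('view','cx','cy')}; f=float(z['f'])
C=cloud(d,c,f); a=np.radians(-6.025); e=np.array([np.cos(a),np.sin(a)]); n=np.array([-e[1],e[0]])
O=np.array([.6591,.0967]); X=(C[...,:2]-O)@e; Y=(C[...,:2]-O)@n; Z=C[...,2]
for nm,lo,hi in(('block',.022,.030),('fin',.029,.040)):
    m=((Z>lo)&(Z<hi)&(Y<-.062)&(Y>-.095)&(X>-.15)&(X<.05)).astype(np.uint8)
    k,l,s,ce=cv2.connectedComponentsWithStats(m)
    for i in range(1,k):
        if s[i,4]>3:
            q=l==i; print(nm,s[i,4],ce[i].round(1),'X',X[q].min().round(4),np.median(X[q]).round(4),X[q].max().round(4),'Y',Y[q].min().round(4),Y[q].max().round(4),'Z',np.median(Z[q]).round(4))
# rectified top view at z=.028 around pointer/block, 0.25 mm/px
V=z['view']
def rect(zz):
    xs=np.arange(-.085,.02,.00025); ys=np.arange(-.055,-.1,-.00025); gx,gy=np.meshgrid(xs,ys)
    W=np.stack([O[0]+gx*e[0]+gy*n[0],O[1]+gx*e[1]+gy*n[1],np.full_like(gx,zz)],-1)
    k=W@V[:3,:3].T+V[:3,3]; return cv2.remap(p,(c['cx']+f*k[...,0]/-k[...,2]).astype(np.float32),(c['cy']-f*k[...,1]/-k[...,2]).astype(np.float32),cv2.INTER_CUBIC)
im=np.vstack([rect(.026),rect(.032)])
cv2.imwrite('pics/r3.png',cv2.resize(im[...,::-1],None,fx=1.8,fy=1.6))
```

```text
block 158 [282.6 165.5] X -0.0903 -0.0838 -0.078 Y -0.0881 -0.068 Z 0.0259
fin 27 [306.3 126.3] X -0.0316 -0.0301 -0.0287 Y -0.0743 -0.0633 Z 0.0341
fin 6 [286.3 170.2] X -0.0863 -0.0854 -0.0839 Y -0.0855 -0.0819 Z 0.0294
```

View pics/r3.png

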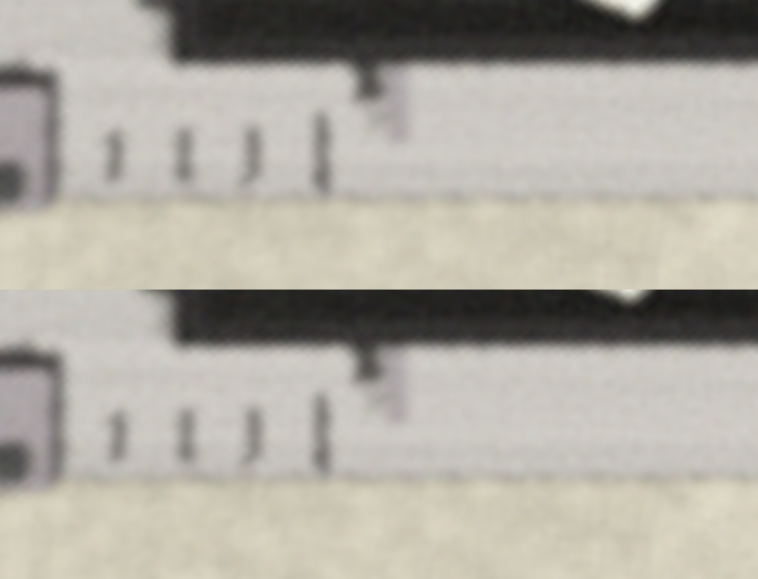

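The fin lies at X = -30.1 mm and the block runs from -90.3 to -78.0 mm, so the pull is about 54 mm. I go above the post first.

arm_command --increments '[{"dx":1.3,"dy":-2,"dz":3,"wx":0,"wy":0,"wz":0,"grip":5},{"dx":2.6,"dy":-3.9,"dz":6.5,"wx":0,"wy":0,"wz":0,"grip":5},{"dx":2.6,"dy":-3.9,"dz":10,"wx":0,"wy":0,"wz":0,"grip":5},{"dx":2.6,"dy":-3.9,"dz":11.5,"wx":0,"wy":0,"wz":0,"grip":5},{"dx":2.6,"dy":-3.9,"dz":11.5,"wx":0,"wy":0,"wz":0,"grip":5}]'

```text
clock: 14.25
eef_pos: [0.5493, 0.1054, 0.0997]
tool_rot: [0.966, 0.258, -0.004, 0.0]
ft_force: [-1.1, 0.0, -0.5]
grip_width: 0.0503
grasp_force: 0.0
```

Run:
```python
from h import *
plan([.5517,.108,.043],top(30)); o,q,r=state(); print(q,o['grip_width'],o['joint_pos'].round(2))
```

```text
inc cm [ 0.38 -0.09  5.67] w [-0.002  0.008 -0.001]
[0.5492836  0.10541811 0.0997354 ] 0.05032671078242328 [ 0.19  0.45 -0.05  1.08 -0.    2.81]
```

arm_command --increments '[{"dx":0.1,"dy":-0.1,"dz":1,"wx":0,"wy":0,"wz":0,"grip":5},{"dx":0.1,"dy":-0.1,"dz":3,"wx":0,"wy":0,"wz":0,"grip":5},{"dx":0.1,"dy":-0.1,"dz":5,"wx":0,"wy":0,"wz":0,"grip":5},{"dx":0.1,"dy":-0.1,"dz":5.5,"wx":0,"wy":0,"wz":0,"grip":5},{"dx":0.1,"dy":-0.1,"dz":5.5,"wx":0,"wy":0,"wz":0,"grip":5},{"dx":0.1,"dy":-0.1,"dz":5.5,"wx":0,"wy":0,"wz":0,"grip":5}]'

```text
clock: 14.85
eef_pos: [0.5529, 0.1086, 0.0491]
tool_rot: [0.966, 0.259, 0.001, 0.0]
ft_force: [0.2, -1.4, 0.2]
grip_width: 0.05
grasp_force: 0.0
```

Run:
```python
from h import *
plan([.5517,.108,.043],top(30)); o,q,r=state(); print(q,o['grip_width'],o['ft_force'])
```

```text
inc cm [-0.13 -0.01  0.61] w [ 0.001 -0.001  0.001]
[0.5528592  0.10858232 0.04909614] 0.05002718185780186 [ 0.16803128 -1.44459392  0.20136539]
```

Good. Close on the post.

arm_command --increments '[{"dx":0,"dy":0,"dz":0.3,"wx":0,"wy":0,"wz":0,"grip":0.5},{"dx":0,"dy":0,"dz":0.3,"wx":0,"wy":0,"wz":0,"grip":0.5},{"dx":0,"dy":0,"dz":0.3,"wx":0,"wy":0,"wz":0,"grip":0.5},{"dx":0,"dy":0,"dz":0.3,"wx":0,"wy":0,"wz":0,"grip":0.5},{"dx":0,"dy":0,"dz":0.3,"wx":0,"wy":0,"wz":0,"grip":0.5},{"dx":0,"dy":0,"dz":0.3,"wx":0,"wy":0,"wz":0,"grip":0.5},{"dx":0,"dy":0,"dz":0.3,"wx":0,"wy":0,"wz":0,"grip":0.5}]'

```text
clock: 15.55
eef_pos: [0.5527, 0.1076, 0.0456]
tool_rot: [0.966, 0.259, 0.0, 0.001]
ft_force: [1.4, -5.1, 4.2]
grip_width: 0.0143
grasp_force: 58.9
```

Run:
```python
from h import *
o,q,r=state(); print(q.round(4),o['grip_width'],o['grasp_force'],o['ft_force'])
a=np.radians(-6.025); e=np.array([np.cos(a),np.sin(a),0]); plan(q-.054*e)
```

```text
[0.5527 0.1076 0.0456] 0.014254229017856258 58.923030495643616 [ 1.38467331 -5.14352094  4.23853424]
inc cm [-4.37 -3.18 -0.01] w [0. 0. 0.]
```

arm_command --increments '[{"dx":-0.2,"dy":-0.15,"dz":0,"wx":0,"wy":0,"wz":0,"grip":0.5},{"dx":-0.6,"dy":-0.44,"dz":0,"wx":0,"wy":0,"wz":0,"grip":0.5},{"dx":-1.2,"dy":-0.87,"dz":0,"wx":0,"wy":0,"wz":0,"grip":0.5},{"dx":-1.8,"dy":-1.31,"dz":0,"wx":0,"wy":0,"wz":0,"grip":0.5},{"dx":-2.4,"dy":-1.75,"dz":0,"wx":0,"wy":0,"wz":0,"grip":0.5},{"dx":-3,"dy":-2.18,"dz":0,"wx":0,"wy":0,"wz":0,"grip":0.5},{"dx":-3.6,"dy":-2.62,"dz":0,"wx":0,"wy":0,"wz":0,"grip":0.5},{"dx":-4.1,"dy":-2.98,"dz":0,"wx":0,"wy":0,"wz":0,"grip":0.5},{"dx":-4.37,"dy":-3.18,"dz":0,"wx":0,"wy":0,"wz":0,"grip":0.5},{"dx":-4.37,"dy":-3.18,"dz":0,"wx":0,"wy":0,"wz":0,"grip":0.5}]'

```text
clock: 16.55
eef_pos: [0.4995, 0.1132, 0.0456]
tool_rot: [0.966, 0.259, 0.001, 0.002]
ft_force: [4.2, -6.4, 0.3]
grip_width: 0.0146
grasp_force: 58.8
```

arm_command --increments '[{"dx":0,"dy":0,"dz":0,"wx":0,"wy":0,"wz":0,"grip":0.5},{"dx":0,"dy":0,"dz":0,"wx":0,"wy":0,"wz":0,"grip":0.5}]'

```text
clock: 16.75
eef_pos: [0.4999, 0.1132, 0.0456]
tool_rot: [0.966, 0.259, 0.001, 0.002]
ft_force: [4.0, -6.5, 1.6]
grip_width: 0.0145
grasp_force: 58.8
```

Run:
```python
from h import *
o,q,r=state(); print(q.round(4),o['grip_width'],o['grasp_force'],o['ft_force'],o['joint_pos'].round(2))
a=np.radians(-6.025); e=np.array([np.cos(a),np.sin(a)]); n=np.array([-e[1],e[0]]); O=np.array([.6591,.0967])
print('travel',(np.array([.5527,.1076])-q[:2])@e)
for nm_ in('wrist','side','scene'):
    p,d,c,f=shot(nm_); C=cloud(d,c,f); np.savez(nm_+'4.npz',p=p,d=d,view=c['view'],f=f,cx=c['cx'],cy=c['cy'])
    X=(C[...,:2]-O)@e; Y=(C[...,:2]-O)@n; Z=C[...,2]
    m=(Z>.046)&(Z<.055)&(abs(Y)<.066)&(X>-.125)&(X<.06); 
    if m.sum()>20: print(nm_,'tray',m.sum(),np.percentile(X[m],[0,1,99,100]).round(4))
    for nm,lo,hi in(('block',.022,.029),('fin',.030,.040)):
        m=((Z>lo)&(Z<hi)&(Y<-.062)&(Y>-.095)&(X>-.15)&(X<.05)).astype(np.uint8)
        k,l,s,ce=cv2.connectedComponentsWithStats(m)
        for i in range(1,k):
            if s[i,4]>3:
                g=l==i; print(nm_,nm,s[i,4],ce[i].round(1),'X',X[g].min().round(4),np.median(X[g]).round(4),X[g].max().round(4),'Y',Y[g].min().round(4),Y[g].max().round(4),'Z',np.median(Z[g]).round(4))
a_=np.load('wrist4.npz')['p']; cv2.imwrite('pics/w4.png',cv2.resize(a_[...,::-1],(800,600),interpolation=cv2.INTER_CUBIC))
```

```text
[0.4999 0.1132 0.0456] 0.014511668827095911 58.809905648231506 [ 4.03427629 -6.49419534  1.57911889] [ 0.22  0.42 -0.26  0.89 -0.    2.84]
travel 0.05307699168184108
wrist tray 5250 [-0.1135 -0.1133  0.0022  0.0038]
wrist block 182 [427.8 209.8] X -0.0901 -0.0853 -0.078 Y -0.088 -0.0787 Z 0.026
wrist block 13 [433.6 212.7] X -0.0854 -0.0837 -0.0821 Y -0.0862 -0.0843 Z 0.0287
wrist fin 18 [426.8 205.1] X -0.0847 -0.0832 -0.082 Y -0.0751 -0.0723 Z 0.034
side tray 206 [-0.1121 -0.112   0.0074  0.0079]
side block 4 [261.2 203.5] X -0.0665 -0.0621 -0.0606 Y -0.0635 -0.0628 Z 0.024
side block 5 [282.6 202.6] X -0.0053 0.0004 0.0033 Y -0.0647 -0.0622 Z 0.0252
side block 15 [254.7 206.5] X -0.0874 -0.0816 -0.0781 Y -0.0903 -0.0639 Z 0.0262
side fin 14 [272. 200.] X -0.0433 -0.0316 -0.0229 Y -0.0652 -0.0621 Z 0.0357
side fin 6 [255.3 201.8] X -0.0814 -0.0811 -0.0781 Y -0.0809 -0.064 Z 0.0341
side fin 5 [262.2 200.8] X -0.0636 -0.0607 -0.0577 Y -0.0656 -0.0628 Z 0.0333
scene tray 159 [-0.1134 -0.1131  0.0079  0.0081]
scene block 5 [254.  197.2] X -0.0823 -0.0801 -0.0778 Y -0.0879 -0.075 Z 0.0252
```

View pics/w4.png

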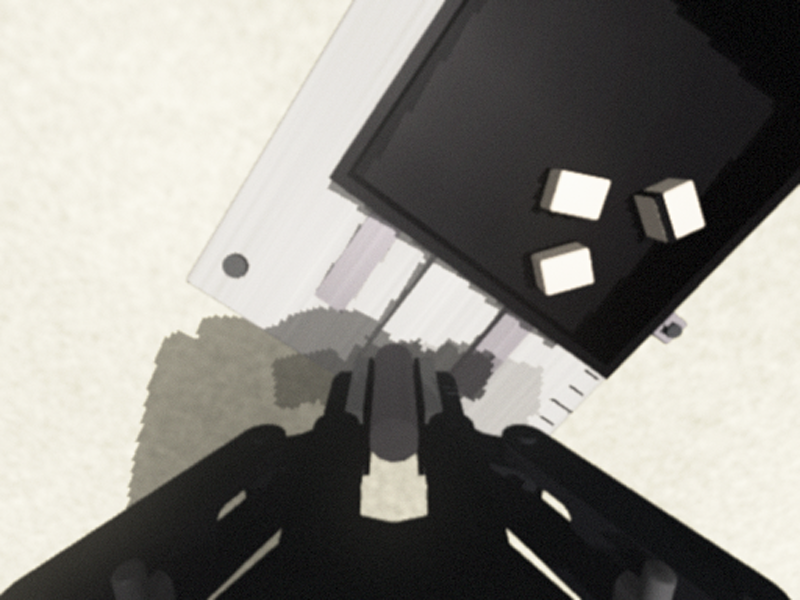

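The post is pinched, the relays are in the tray, and the fin (667,320) sits over the block. It is about 0.8 mm short (fin -83.3, block centre -84.1), so I make a small correction.

arm_command --increments '[{"dx":-0.065,"dy":-0.047,"dz":0,"wx":0,"wy":0,"wz":0,"grip":0.5},{"dx":-0.065,"dy":-0.047,"dz":0,"wx":0,"wy":0,"wz":0,"grip":0.5},{"dx":-0.065,"dy":-0.047,"dz":0,"wx":0,"wy":0,"wz":0,"grip":0.5},{"dx":-0.065,"dy":-0.047,"dz":0,"wx":0,"wy":0,"wz":0,"grip":0.5},{"dx":-0.065,"dy":-0.047,"dz":0,"wx":0,"wy":0,"wz":0,"grip":0.5},{"dx":-0.065,"dy":-0.047,"dz":0,"wx":0,"wy":0,"wz":0,"grip":0.5}]'

```text
clock: 17.5
eef_pos: [0.4993, 0.1133, 0.0456]
tool_rot: [0.966, 0.259, 0.001, 0.002]
ft_force: [4.0, -5.6, 1.5]
grip_width: 0.014
grasp_force: 58.7
```

```bash
cat > chk.py <<'E'
from h import *
o,q,r=state(); print(o['clock'],q.round(4),o['grip_width'],o['grasp_force'],abs(o['joint_vel']).max())
a=np.radians(-6.025); e=np.array([np.cos(a),np.sin(a)]); n=np.array([-e[1],e[0]]); O=np.array([.6591,.0967])
print('travel',(np.array([.5527,.1076])-q[:2])@e)
for t in range(3):
    p,d,c,f=shot('wrist'); C=cloud(d,c,f); X=(C[...,:2]-O)@e; Y=(C[...,:2]-O)@n; Z=C[...,2]
    b=(abs(Z-.026)<.0015)&(Y<-.077)&(Y>-.095)&(X>-.11)&(X<-.06); g=(abs(Z-.034)<.002)&(Y<-.070)&(Y>-.0765)&(X>-.11)&(X<-.06)
    w=(Z>.046)&(Z<.055)&(abs(Y)<.05)&(X>-.125)&(X<-.09)
    print('block',X[b].min().round(4),X[b].max().round(4),'fin',X[g].min().round(4),X[g].max().round(4),X[g].mean().round(4),g.sum(),'front',np.percentile(X[w],2).round(4))
E
python3 chk.py
```

```text
17.5 [0.4993 0.1133 0.0456] 0.014047582665041601 58.727545738220215 0.0017681698469086298
travel 0.053743620875238485
block -0.0901 -0.0782 fin -0.0854 -0.0825 -0.0839 19 front -0.114
block -0.0901 -0.0781 fin -0.0853 -0.0824 -0.0839 19 front -0.114
block -0.0901 -0.0783 fin -0.0855 -0.0826 -0.0839 19 front -0.114
```

```bash
python3 -c "
from workcell import job; print(job.job_done())"
```

```text
the job is handed in; nothing more can be done
None
```

The job is handed in: all three relays are in the tray, the empty tin stands upright on the bench, and the gripper is holding the slide with its pointer about 0.2 mm from the index block's middle line by the last camera measurement.

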